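Press the round flask into the sprung ring cradle and hold it

ROBOT

A 6-joint arm with a two-finger parallel gripper is mounted at the origin on the work surface. World frame = base frame: x ahead of the robot, y to its left, z up, the work surface at z = 0. Lengths are in m, angles in rad, forces in N, time in s.
With the tool pointing down it reaches from about 0.25 to 0.775 m from the base axis. Payload 4 kg.
Tool frame: the origin (TCP) lies on the centre line of the jaws, within the pads' length; the fingertips stand 19 mm ahead of it and the grasp point (between the pads) is the TCP; x points along the fingers, z is the direction in which the jaws open and shut, and the axes are right-handed (so a half turn about x gives the same grasp; the last joint's range is limited). The gripper opens to 94 mm and grips with 3 to 60 N. Pads are 16 mm wide; open, the fingers measure 119 mm over their backs; the gripper's body (75 mm by 177 mm) begins 78 mm behind the grasp point.
Start: joints at [1.187, 0.087, 1.371, -0, 1.684, -0.103], TCP at [0.152, 0.528, 0.225] pointing down, gripper open.
Joint ranges: [-3.1, 3.1], [-0.76, 2.03], [0.27, 2.55], [-1.08, 4.22], [0.17, 2.65], [-2.57, 2.57]. Speed limits (rad/s): [2.79, 2.79, 3.14, 3.14, 3.14, 3.14].

INTERFACE

Orientations are given as [roll, pitch, yaw] about the fixed x, y, z axes, in that order (R = Rz(yaw) Ry(pitch) Rx(roll)).
In Python, from bench import robot, snapshot, camera_params gives the robot as it stands.
- The arm moves only by the tool step_arm, never from a script. Its argument "motion" is text: rows parted by semicolons, each of 7 numbers parted by spaces: the opening in per cent of the stroke, from 0 (shut) to 100 (fully open), then the shift along the tool's x, y, z in cm, then the turn, a rotation vector about the tool's x, y, z in rad. A call has 1 to 20 rows; each row shifts and turns the commanded pose from where the row before left it, along the tool's axes as they then stand; what a row does not reach is not made up. A row lasts 1/12 s, in which the tool goes at most 41.7 mm and 7.16 degrees, less where a joint would pass 70% of its speed; a pose out of reach is approached as far as the arm can. A call with a gripper value outside its range is refused whole. The fingers move at their own pace and stop on an object; the grip force is fixed at half the most. Time passes only in rows, so rows that do not move let the fingers close. It gives the time, the measured TCP pose, the force and the opening at its end, in the units of the state.
- robot.get_obs(): the state, without advancing time (a new reading comes with each control period).
- snapshot(name): name is "scene" or "top" or "wrist"; returns the picture (480x640x3 uint8, red, green, blue); there is no depth.
- camera_params(name): a dict with "fx", "fy", "cx", "cy" (pixels), "R" (3x3) and "t" (3): a world point X has camera coordinates R X + t. Camera axes: x right, y down, z forward; pixel columns grow to the right and rows downward; lengths in m; the calibration is good to about 2 mm. A picture is of the moment at which its call begins: read the wrist's pose just before it. camera_params takes no time and is no camera call; for the wrist camera it gives the pose at the moment of the call.
- robot.close_job(): hands the job in, once; it reports no verdict.
The state is a dict: "time": time; "joint_positions": joint angles; "qvel": joint speeds; "joint_torque": joint torques, N m; "tool_pos": TCP position; "ee_rot": TCP orientation; "wrist_force": force on the tool from outside, world axes, zero at the start; "wrist_torque": the same for the moment, N m; "width": finger opening in m.
Only numpy, scipy, OpenCV 4.12 (cv2) and the standard library are available. Lean on these libraries where they do the work, as an engineer would, in place of code of your own. Each camera call takes 0.05 s, during which the arm holds its last target.

TASK

Free the inspection cradle: slide the green glass plate straight up out of its slotted posts by the white grip rail, stand it in the empty middle slot of the blue rack, right down on the slot floor, and let go of it. Then take the amber flask out of its cork ring, set it upright into the steel spring ring and gently press it down until the red pointers are within the green band on the posts. Finish while still holding the flask pressed down there: do not let go; never let flask or plate topple, and leave everything else where it stands.

Things in the scene. Friction and masses are not known exactly. Their poses are not given: they have to be found in the camera images.
- plate_grip (a point): centre of the white grip rail along the top edge of the green glass plate: rail 10 mm thick (x), 60 long (y), 14 tall, its top 1 above the plate's. This point lies 79 above the plate's lower edge. Pinch the rail across x from above. The plate starts upright in the cradle's slotted posts, straight across the ring; pull it straight up more than 26 to free it.
- plate: the green glass plate, 5 mm thick (x), 106 wide (y), 85 tall (z), about 90 g; origin at the centre of its lower edge, z up. At the start the lower edge is 60 above the table and the lowest 26 are in the slots, with 1.5 play each way across.
- rack: blue plate rack, fixed, base 110 (x) x 130 (y) x 10 mm, origin centred under the base. Two small clear plates (tops 44 above the table) stand fixed at x = -42 and +42; the empty wide slot between them runs along y at x = 0.
- rack_slot (a point): centre of the floor of the rack's empty slot, 10 mm above the table. The slot runs along this frame's y: 11 wide (x), 114 long between end walls; its walls are straight up to 36 above the table, then flare to a mouth about 24 wide at 47; the end walls reach 46. A plate standing in it may lean slightly.
- cradle: flask cradle, fixed; white base 120 (x) x 150 (y) x 12 mm, origin centred under it. Grey slotted posts at y = -54 and +54 (inner faces at -46 and +46, 20 wide in x) rise to 86 above the table; their slots for the plate are open at the top and towards each other. Each post has a green band from 34 to 42 above the table.
- ring_top (a point): centre of the top face of the steel spring ring in the cradle, 56 mm above the table when unloaded; axes as the cradle's. Ring outer diameter 72, hole 44, 10 tall; two red pointers at its sides, next to the posts, have their middle 4 below this face. The flask's bulb rests on the rim of the hole with its centre 20 above this point.
- ring (a joint): how far the spring ring is pressed down, m: 0 unloaded, stop at 0.022. The red pointers' middles are within the green band from 0.010 to 0.018. The spring yields from about 2.5 N and gains 0.5 N per mm: mid-band (0.014) takes about 10 N. The flask's weight alone does not sink it noticeably.
- flask_neck (a point): middle of the neck of the amber round-bottom flask, 80 mm above its lowest point; neck diameter 26 from 58 to 97 above the lowest point, then a lip of 31 and a black stopper of 29 diameter up to 112. Grip the neck here, from any side. About 120 g.
- flask_bulb (a point): centre of the flask's round bulb (diameter 60), 30 above its lowest point
- flask: the flask; origin at its lowest point, z up its neck. At the start it stands upright in the cork ring, its lowest point about 14 above the table.
- cork_ring: cork ring in which the flask stands at the start, fixed, 80 across, 22 tall, origin centred on its underside
- jar: a small glass jar with red lid, 52 across, 65 tall; bystander, loose, leave alone
- dish: a closed flat glass dish, 89 across, 16 tall; bystander, loose, leave alone
- reagent: a white plastic bottle with blue cap, 56 across, 85 tall; bystander, loose, leave alone
- vial: a small glass vial with green cap, 26 across, 45 tall; bystander, loose, leave alone
- lens_can: a black lens barrel with a steel upper part, 42 across, 50 tall; bystander, loose, leave alone
- driver: a small screwdriver with green handle, 160 long, lying flat; bystander, loose, leave alone
- slide_box: a closed slide box, blue with white lid, 90 x 110 x 32; bystander, loose, leave alone
Things that resemble listed ones, but are neither listed nor needed, are in the scene too. There is more than one size of the cradle; the job needs the largest.

How it is judged:
By the outcome, as a careful person would: the job done as asked, in the order asked, and still so for the second after the job is handed in, while the arm keeps its last pose, push and grip.
It also fails if it takes over 51 s, if anything falls off the work surface, if the arm or the gripper's body presses on something with over 40 N, if the wrist force passes 120 N, or if a joint passes its speed limit or range.

## Working session

There is one attempt and no reset: what is moved stays moved. The work goes in short steps, Python scripts to look and compute and a tool call to move; the robot and the scene stay as the last step left them, time stands still between calls to the robot, and variables do not carry over. Pictures are saved under pics/ and viewed, and the job is handed in when it is done.

Besides the shell and the picture viewer there is one more tool, called after ">>>" as name(argument=value, ...) on one line, values as JSON. step_arm: Moves the arm, as the interface text tells. Its arguments: {"type":"object","properties":{"motion":{"type":"string"}},"required":["motion"]}

```bash
mkdir -p pics; python3 - <<'E'
from bench import robot, snapshot, camera_params
import cv2
for n in ("scene","top","wrist"):
    im=snapshot(n); cv2.imwrite(f"pics/{n}0.png",im[:,:,::-1])
    p=camera_params(n); print(n,p)
print(robot.get_obs())
E
```

```text
scene {'fx': 455.8895522102907, 'fy': 455.8895522102907, 'cx': 313.40929549278667, 'cy': 236.19740722902938, 'R': array([[ 0.02238164,  0.99959092, -0.01780621],
       [ 0.70008808, -0.02838533, -0.71349208],
       [-0.71370564,  0.00350321, -0.700437  ]]), 't': array([-0.01321076, -0.30668644,  1.5406837 ])}
top {'fx': 590.1338094978981, 'fy': 590.1338094978981, 'cx': 326.27577408041617, 'cy': 240.8349144245236, 'R': array([[ 0.02027952, -0.99968472, -0.01480559],
       [-0.99691185, -0.01909515, -0.07617173],
       [ 0.075865  ,  0.0163046 , -0.99698478]]), 't': array([5.99855586e-04, 5.60572206e-01, 1.78135822e+00])}
wrist {'fx': 420.56953914154906, 'fy': 420.56953914154906, 'cx': 317.9054738375097, 'cy': 232.2449122162831, 'R': array([[ 0.27660939,  0.96098185, -0.00106043],
       [ 0.92699437, -0.26653522,  0.26389471],
       [ 0.25331539, -0.07397877, -0.96455091]]), 't': array([-0.54911365, -0.02854413,  0.39043052])}
{'time': 0.15, 'joint_positions': array([ 1.18693633e+00,  8.78358356e-02,  1.37186392e+00, -4.03991005e-05,
        1.68356708e+00, -1.03078602e-01]), 'qvel': array([-6.95855980e-05, -2.20621874e-03, -5.55521788e-03, -9.27329257e-04,
        1.65165472e-03,  1.00071862e-03]), 'joint_torque': array([ 1.11414854e-03, -3.40640616e+01, -3.02794755e+01,  7.18296133e-02,
        3.04971111e-02, -1.05898314e-04]), 'tool_pos': array([0.15227762, 0.52812075, 0.22356725]), 'ee_rot': array([ 3.06249128,  1.56912166, -1.9306836 ]), 'wrist_force': array([-0.31602774, -0.39416074,  0.02548604]), 'wrist_torque': array([-0.01718718, -0.01666851,  0.04083588]), 'width': 0.09405109583103931}
```

View pics/scene0.png

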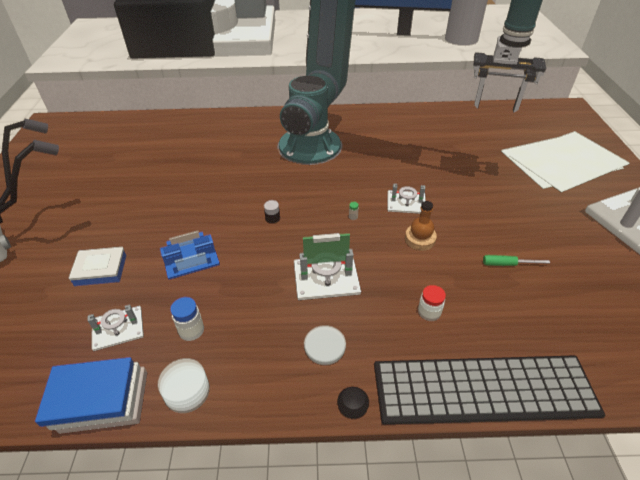

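View pics/top0.png

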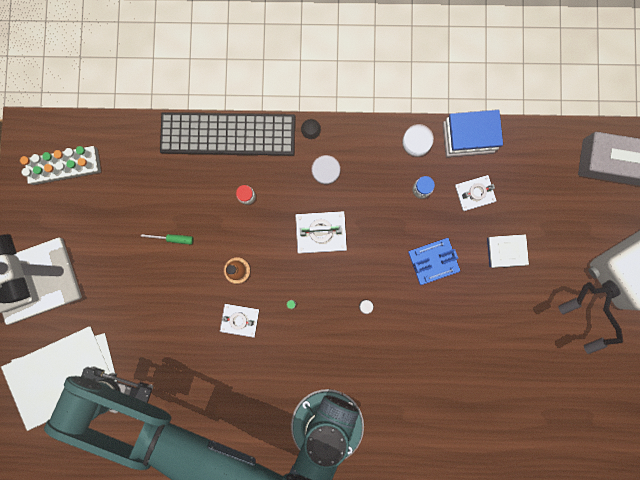

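View pics/wrist0.png

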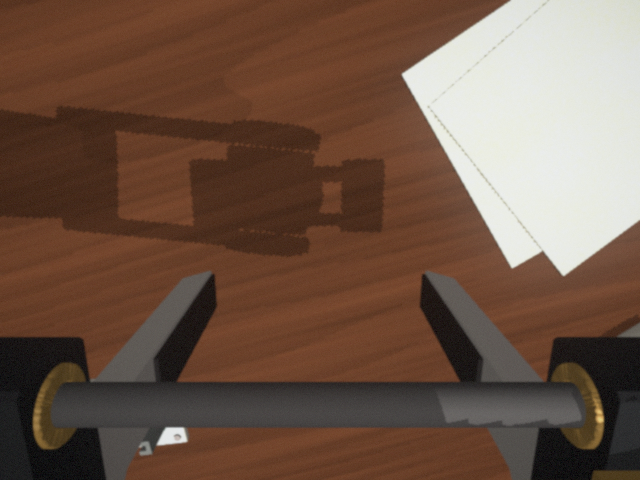

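The top view shows three cradles, at (321,232), (239,320) and (476,192). The one at (321,232) is the largest and the only one holding the green plate. The amber flask is in its cork ring at (237,270), and the blue rack is at (434,261). I'll enlarge these to confirm.

```bash
cat > h.py <<'E'
import numpy as np, cv2
from bench import robot, snapshot, camera_params
def ray(p,u,v):
    R=np.array(p['R']);t=np.array(p['t'])
    d=R.T@np.array([(u-p['cx'])/p['fx'],(v-p['cy'])/p['fy'],1.]); return -R.T@t,d
def onz(p,u,v,z):
    c,d=ray(p,u,v); return c+d*(z-c[2])/d[2]
def proj(p,X):
    c=np.array(p['R'])@np.array(X)+p['t']; return np.array([p['fx']*c[0]/c[2]+p['cx'],p['fy']*c[1]/c[2]+p['cy']])
def tri(obs):
    A=np.zeros((3,3));b=np.zeros(3)
    for p,u,v in obs:
        c,d=ray(p,u,v);d/=np.linalg.norm(d);M=np.eye(3)-np.outer(d,d);A+=M;b+=M@c
    return np.linalg.solve(A,b)
E
python3 - <<'E'
import cv2,numpy as np
t=cv2.imread('pics/top0.png');s=cv2.imread('pics/scene0.png')
def c(im,x,y,w,h,k=5): return cv2.resize(im[y:y+h,x:x+w],(w*k,h*k),interpolation=cv2.INTER_CUBIC)
a=np.hstack([c(t,285,202,75,60),c(t,400,230,75,60)]);b=np.hstack([c(t,205,245,75,60),c(s,290,225,75,60)])
cv2.imwrite('pics/crop0.png',np.vstack([a,b]))
b=np.hstack([c(s,150,225,75,60),c(s,385,195,75,60)]);cv2.imwrite('pics/crop1.png',np.vstack([b]))
E
```

```text
(no output)
```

View pics/crop0.png

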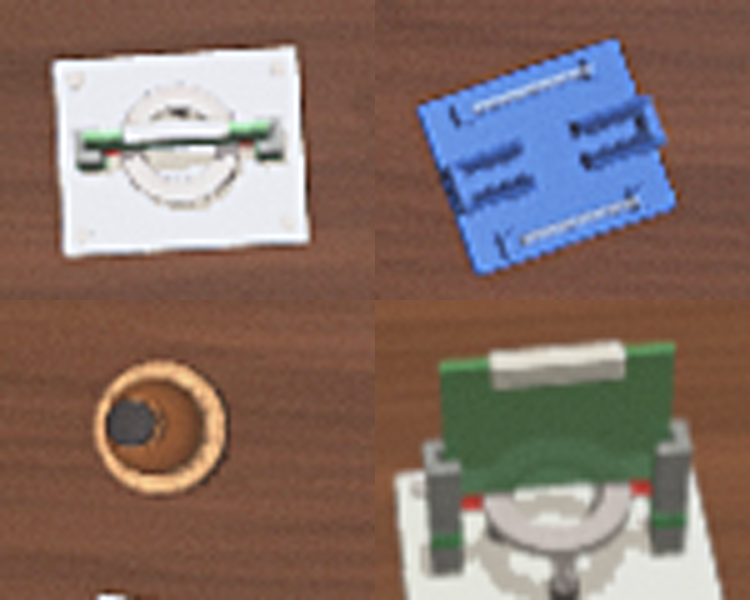

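View pics/crop1.png

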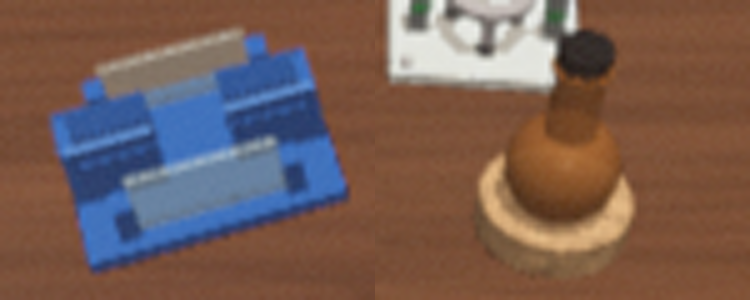

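```bash
python3 - <<'E'
from h import *
t=cv2.imread('pics/top0.png');s=cv2.imread('pics/scene0.png')
pt=camera_params('top');ps=camera_params('scene')
ht=cv2.cvtColor(t,cv2.COLOR_BGR2HSV);hs=cv2.cvtColor(s,cv2.COLOR_BGR2HSV)
def sub(m,x,y,w,h):
    o=np.zeros_like(m);o[y:y+h,x:x+w]=m[y:y+h,x:x+w];return o
def rect(m,p,z,name):
    pts=np.argwhere(m>0)[:,::-1]
    hull=cv2.convexHull(pts.astype(np.float32)).reshape(-1,2)
    W=np.array([onz(p,u,v,z)[:2] for u,v in hull],np.float32)
    r=cv2.minAreaRect(W*1000); print(name,r, len(pts)); print(cv2.boxPoints(r).round(1).tolist())
m=cv2.inRange(ht,(0,0,170),(179,50,255)); rect(sub(m,285,202,75,60),pt,.012,'cradle top')
m=cv2.inRange(hs,(0,0,170),(179,60,255)); mm=sub(m,285,255,85,45);rect(mm,ps,.012,'cradle scene(front half)')
m=cv2.inRange(ht,(100,120,60),(125,255,255)); m=sub(m,400,230,65,60)
rect(m,pt,.01,'rack top')
# cork ring
m=cv2.inRange(ht,(8,60,150),(25,200,255)); m=sub(m,215,250,45,45)
pts=np.argwhere(m>0)[:,::-1].astype(np.float32);e=cv2.minEnclosingCircle(pts);print('cork',e,onz(pt,*e[0],.022), e[1]/590*1.73)
for nm,h,p,b in (('top',ht,pt,(215,250,35,35)),('scene',hs,ps,(415,195,25,25))):
    m=sub(cv2.inRange(h,(0,0,0),(179,255,75)),*b);pts=np.argwhere(m>0)[:,::-1].astype(np.float32)
    print('stopper',nm,len(pts),cv2.minEnclosingCircle(pts),cv2.boundingRect(pts), onz(p,*pts.mean(0),.126) )
# rail: white in plate
for nm,h,p,b in (('top',ht,pt,(300,225,45,12)),('scene',hs,ps,(305,228,45,18))):
    g=sub(cv2.inRange(h,(45,80,40),(85,255,255)),285,225,75,45) if nm=='scene' else sub(cv2.inRange(h,(45,80,40),(85,255,255)),290,220,60,20)
    pts=np.argwhere(g>0)[:,::-1].astype(np.float32);print('green',nm,len(pts),cv2.boundingRect(pts),cv2.minAreaRect(pts))
E
```

```text
cradle top ((588.5353393554688, 29.245479583740234), (121.3418197631836, 149.28140258789062), 4.583616733551025) 1743
[[522.0999755859375, 98.80000305175781], [534.0, -50.0], [655.0, -40.29999923706055], [643.0, 108.5]]
cradle scene(front half) ((586.6451416015625, 30.878780364990234), (122.4328842163086, 149.38421630859375), 4.456594467163086) 1639
[[519.7999877929688, 100.5999984741211], [531.4000244140625, -48.29999923706055], [653.5, -38.79999923706055], [641.9000244140625, 110.0999984741211]]
rack top ((507.224609375, -321.0433349609375), (108.87016296386719, 136.5618896484375), 19.552637100219727) 1416
[[433.1000061035156, -274.8999938964844], [478.79998779296875, -403.6000061035156], [581.4000244140625, -367.20001220703125], [535.7000122070312, -238.5]]
cork ((236.3095245361328, 270.0714416503906), 13.345532417297363) [0.46576346 0.2841276  0.022     ] 0.03913181539309227
stopper top 29 ((238.1614227294922, 270.6102294921875), 12.43848705291748) (226, 263, 24, 19) [0.46295367 0.28084653 0.126     ]
stopper scene 87 ((426.75, 205.0), 5.6181511878967285) (422, 201, 11, 10) [0.47030269 0.2829004  0.126     ]
green top 5 (323, 230, 18, 4) ((331.5604553222656, 231.15774536132812), (17.262676239013672, 0.6951412558555603), 10.007979393005371)
green scene 700 (303, 234, 49, 36) ((326.8276062011719, 252.5689697265625), (35.52682113647461, 46.449119567871094), 86.633544921875)
```

The crops confirm it: the largest cradle (base measured 121x149) holds the green plate with the white rail. Its centre is about (0.588, 0.030) with yaw about 4.5°. The rack's yaw is about 19.5°. Next I'll fly over the cradle and rack to refine both with the wrist camera.

```bash
cat >> h.py <<'E'
from scipy.spatial.transform import Rotation as Ro
def cur():
    o=robot.get_obs(); R=Ro.from_euler('xyz',o['ee_rot']); return o,R
def down(yawz):  # tool z at world angle yawz (rad), x down
    z=np.array([np.cos(yawz),np.sin(yawz),0]);x=np.array([0,0,-1.]);y=np.cross(z,x)
    return Ro.from_matrix(np.stack([x,y,z],1))
def plan(P,yawz):
    o,R=cur(); T=down(yawz)
    print('pos',o['tool_pos'].round(4),'t',o['time'],'w',round(o['width'],4),'F',o['wrist_force'].round(1))
    z=R.as_matrix()[:,2];print('tool z yaw',np.degrees(np.arctan2(z[1],z[0])),'tilt x',R.as_matrix()[:,0].round(4))
    rv=(R.inv()*T).as_rotvec(); d=np.array(P)-o['tool_pos']
    print('world d',d.round(4),'tool d cm (cur)',(R.inv().apply(d)*100).round(2),'tool d cm (target frame)',(T.inv().apply(d)*100).round(2),'rotvec',rv.round(4))
E
python3 - <<'E'
from h import *
plan([.56,.03,.24],np.radians(4.5))
o,R=cur();p=camera_params('wrist');c=-np.array(p['R']).T@p['t']
print('cam in tool',R.inv().apply(c-o['tool_pos']),'fwd in tool',R.inv().apply(np.array(p['R'])[2]), 'right',R.inv().apply(np.array(p['R'])[0]))
E
```

```text
pos [0.1523 0.5281 0.2236] t 0.15 w 0.0941 F [-0.3 -0.4  0. ]
tool z yaw 73.912159081266 tilt x [-6.0e-04 -1.6e-03 -1.0e+00]
world d [ 0.4077 -0.4981  0.0164] tool d cm (cur) [ -1.59 -52.98 -36.57] tool d cm (target frame) [ -1.64 -52.86  36.74] rotvec [ 1.2115e+00 -1.5000e-03  9.0000e-04]
cam in tool [-0.15996271  0.0757743  -0.00042209] fwd in tool [ 9.64516112e-01 -2.64022998e-01  7.25060518e-04] right [-6.08932796e-04  5.21677254e-04  9.99999679e-01]
```

>>> step_arm(motion="100 -0.2 0 0 0.121 0 0;100 -0.2 0 0 0.121 0 0;100 -0.2 0 0 0.121 0 0;100 -0.2 0 0 0.121 0 0;100 -0.2 0 0 0.121 0 0;100 -0.2 0 0 0.121 0 0;100 -0.2 0 0 0.121 0 0;100 -0.2 0 0 0.121 0 0;100 0 0 0 0.121 0 0;100 0 0 0 0.121 0 0")

```text
time: 0.98
tool_pos: [0.1524, 0.5284, 0.2402]
ee_rot: [-2.049, 1.57, -1.975]
wrist_force: [0.5, -0.0, 0.1]
width: 0.0941
```

>>> step_arm(motion="100 0 -3.1 2.2 0 0 0;100 0 -3.1 2.2 0 0 0;100 0 -3.1 2.2 0 0 0;100 0 -3.1 2.2 0 0 0;100 0 -3.1 2.2 0 0 0;100 0 -3.1 2.2 0 0 0;100 0 -3.1 2.2 0 0 0;100 0 -3.1 2.2 0 0 0;100 0 -3.1 2.2 0 0 0;100 0 -3.1 2.2 0 0 0;100 0 -3.1 2.2 0 0 0;100 0 -3.1 2.2 0 0 0;100 0 -3.1 2.2 0 0 0;100 0 -3.1 2.2 0 0 0;100 0 -3.1 2.2 0 0 0;100 0 -3.1 2.2 0 0 0;100 0 -3.1 2.2 0 0 0;100 0 0 0 0 0 0;100 0 0 0 0 0 0")

```text
time: 2.57
tool_pos: [0.5677, 0.0315, 0.239]
ee_rot: [2.867, 1.568, 2.943]
wrist_force: [-1.0, 1.7, -0.6]
width: 0.094
```

```bash
python3 - <<'E'
from h import *
plan([.588,.03,.24],np.radians(4.5))
import pickle
pickle.dump(camera_params('wrist'),open('pics/w1.pkl','wb'))
im=snapshot('wrist');cv2.imwrite('pics/w1.png',im[:,:,::-1])
E
```

```text
pos [0.5677 0.0315 0.239 ] t 2.5667 w 0.094 F [-1.   1.7 -0.6]
tool z yaw 4.400087059395282 tilt x [-2.8e-03  6.0e-04 -1.0e+00]
world d [ 0.0203 -0.0015  0.001 ] tool d cm (cur) [-0.11 -0.31  2.01] tool d cm (target frame) [-0.1  -0.31  2.01] rotvec [-0.0017 -0.0027 -0.0008]
```

View pics/w1.png

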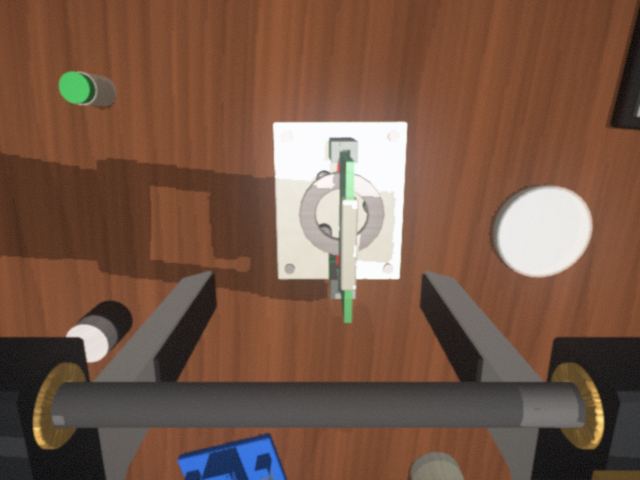

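The wrist view shows the cradle base spanning (274-407, 122-279). The white rail is at about (349, 200-290), and the green plate edge runs from (347,160) to (347,322). Next I'll measure the rail.

```bash
python3 - <<'E'
from h import *
import pickle
im=cv2.imread('pics/w1.png');p=pickle.load(open('pics/w1.pkl','rb'))
cv2.imwrite('pics/w1c.png',cv2.resize(im[110:335,265:415],(600,900)[::1],interpolation=cv2.INTER_CUBIC)[:600*1])
h=cv2.cvtColor(im,cv2.COLOR_BGR2HSV)
m=cv2.inRange(h,(45,80,60),(80,255,255));m[:150]=0;m[335:]=0;m[:,:335]=0;m[:,365:]=0
pts=np.argwhere(m>0)[:,::-1];print(cv2.boundingRect(pts.astype(np.float32)))
ys=[(r,np.where(m[r])[0].min(),np.where(m[r])[0].max()) for r in range(155,325,6) if m[r].any()];print(ys)
for r in range(195,296,8): print(r,[tuple(int(a) for a in im[r,c]) for c in range(338,362,2)])
E
```

```text
(343, 291, 9, 32)
[(293, np.int64(344), np.int64(350)), (299, np.int64(343), np.int64(351)), (305, np.int64(343), np.int64(351)), (311, np.int64(344), np.int64(351)), (317, np.int64(344), np.int64(351))]
195 [(212, 225, 230), (113, 128, 118), (99, 113, 96), (109, 127, 106), (164, 219, 156), (186, 239, 178), (188, 239, 180), (183, 237, 179), (203, 231, 218), (221, 232, 236), (209, 221, 227), (213, 219, 225)]
203 [(207, 222, 226), (122, 135, 131), (178, 190, 191), (250, 251, 250), (252, 252, 251), (251, 252, 251), (252, 252, 251), (252, 252, 251), (252, 252, 252), (242, 247, 248), (210, 224, 228), (222, 231, 236)]
211 [(191, 208, 211), (118, 131, 125), (164, 176, 181), (202, 218, 222), (206, 222, 225), (206, 222, 225), (206, 220, 225), (203, 219, 223), (205, 220, 223), (189, 206, 211), (205, 220, 225), (219, 230, 234)]
219 [(189, 207, 209), (119, 131, 127), (167, 182, 186), (202, 219, 223), (204, 220, 224), (202, 218, 223), (202, 219, 223), (203, 220, 224), (202, 219, 223), (186, 201, 207), (204, 218, 224), (219, 230, 235)]
227 [(217, 222, 222), (131, 140, 133), (167, 181, 185), (201, 
[... 1095 characters left out ...]
 219), (195, 212, 218), (186, 204, 209), (225, 227, 228), (252, 252, 251), (252, 252, 252)]
275 [(94, 103, 97), (110, 122, 121), (174, 191, 196), (193, 210, 218), (194, 211, 218), (193, 210, 218), (192, 208, 215), (193, 212, 217), (186, 201, 208), (237, 239, 239), (252, 252, 251), (252, 252, 252)]
283 [(98, 105, 105), (108, 121, 120), (172, 190, 195), (192, 209, 216), (194, 210, 217), (193, 210, 216), (190, 208, 213), (191, 208, 213), (178, 193, 202), (108, 126, 158), (71, 95, 143), (74, 97, 145)]
291 [(107, 112, 112), (82, 95, 87), (75, 93, 77), (105, 145, 106), (131, 189, 125), (135, 195, 131), (141, 198, 135), (166, 191, 169), (169, 179, 178), (96, 115, 154), (70, 95, 144), (66, 91, 139)]
```

View pics/w1c.png

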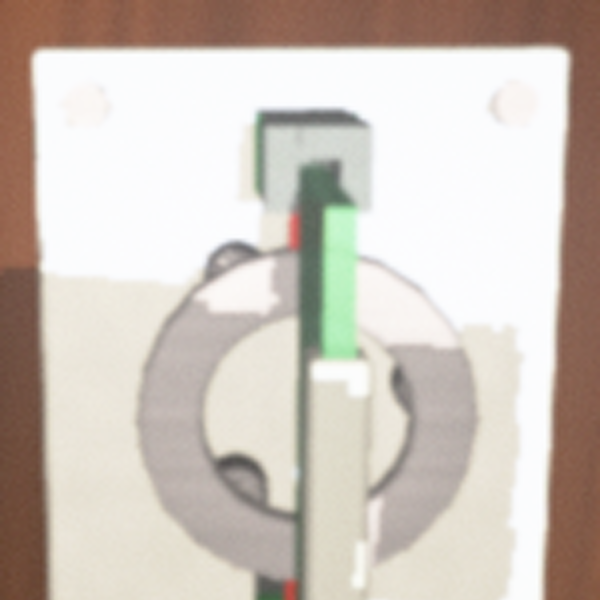

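```bash
python3 - <<'E'
from h import *
import pickle
p=pickle.load(open('pics/w1.pkl','rb'))
a=onz(p,349.8,200,.146);b=onz(p,348.3,289.5,.146);print('rail',a,b,(a+b)/2,np.linalg.norm(a-b),np.degrees(np.arctan2(-(a-b)[0],(a-b)[1])))
a=onz(p,347,161,.145);print('plate end',a); b=onz(p,347.5,322,.145);print(b,(a+b)/2,np.linalg.norm(a-b))
q=[onz(p,*c,.012) for c in ((274,122.5),(407,122),(400.5,278.5),(278.5,279.5))]
print('base',np.mean(q,0),[np.linalg.norm(q[i]-q[i-1]) for i in range(4)])
d=q[0]-q[3]+q[1]-q[2];print(np.degrees(np.arctan2(-d[0],d[1])))
d=q[1]-q[0]+q[2]-q[3];print(np.degrees(np.arctan2(d[1],d[0])))
# ring centre z=.056
q=onz(p,(300+384)/2,212,.056);print('ring',q)
E
```

```text
rail [0.58554855 0.06038682 0.146     ] [0.59028672 0.0017846  0.146     ] [0.58791763 0.03108571 0.146     ] 0.05879345635969052 4.622481439323696
plate end [0.58167058 0.08364913 0.145     ]
[ 0.59209856 -0.02179236  0.145     ] [0.58688457 0.03092839 0.145     ] 0.10595588941612342
base [0.58890519 0.03073944 0.012     ] [np.float64(0.14941616555025727), np.float64(0.11839621470903386), np.float64(0.14876694561725448), np.float64(0.11991764830768703)]
4.8548075144572005
4.797648512895254
ring [0.58820041 0.03320119 0.056     ]
```

>>> step_arm(motion="100 0 -3.4 -1 0 0 0;100 0 -3.8 -1 0 0 0;100 0 -3.8 -1 0 0 0;100 0 -3.8 -1 0 0 0;100 0 -3.8 -1 0 0 0;100 0 -3.8 -1 0 0 0;100 0 -3.8 -1 0 0 0;100 0 -3.8 -1 0 0 0;100 0 -3.4 -1 0 0 0;100 0 0 0 0 0 0;100 0 0 0 0 0 0")

```text
time: 3.53
tool_pos: [0.5039, -0.3068, 0.2404]
ee_rot: [1.581, 1.57, 1.66]
wrist_force: [0.1, 0.2, -0.5]
width: 0.0937
```

```bash
python3 - <<'E'
from h import *
plan([.588,.031,.18],np.radians(4.6))
import pickle
pickle.dump(camera_params('wrist'),open('pics/w2.pkl','wb'))
im=snapshot('wrist');cv2.imwrite('pics/w2.png',im[:,:,::-1])
E
```

```text
pos [ 0.5039 -0.3068  0.2404] t 3.5333 w 0.0937 F [ 0.1  0.2 -0.5]
tool z yaw 4.515454189170008 tilt x [-1.0e-04  1.2e-03 -1.0e+00]
world d [ 0.0841  0.3378 -0.0604] tool d cm (cur) [ 6.08 33.   11.05] tool d cm (target frame) [ 6.04 33.   11.1 ] rotvec [-0.0015 -0.     -0.0012]
```

View pics/w2.png

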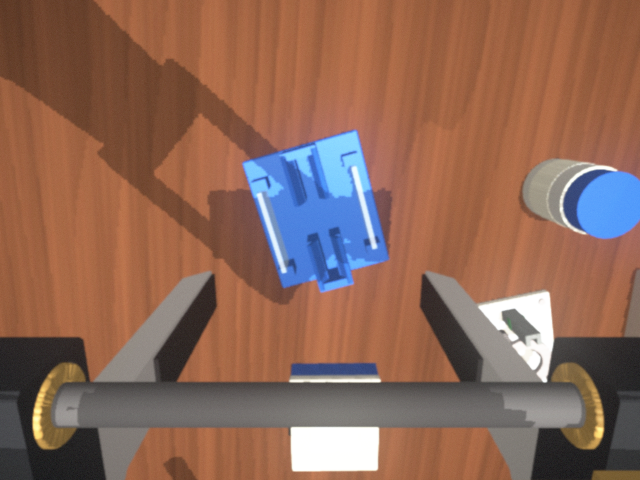

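The rack fills (243-389, 131-291), with the slot structure running from (300,150) to (335,290). I'll enlarge it for corners.

```bash
python3 - <<'E'
import cv2
im=cv2.imread('pics/w2.png')
cv2.imwrite('pics/w2c.png',cv2.resize(im[120:300,230:400],(680,720),interpolation=cv2.INTER_CUBIC)[:720])
a=cv2.imread('pics/w2c.png');cv2.imwrite('pics/w2c.png',cv2.resize(a,(566,600)))
E
```

```text
(no output)
```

View pics/w2c.png

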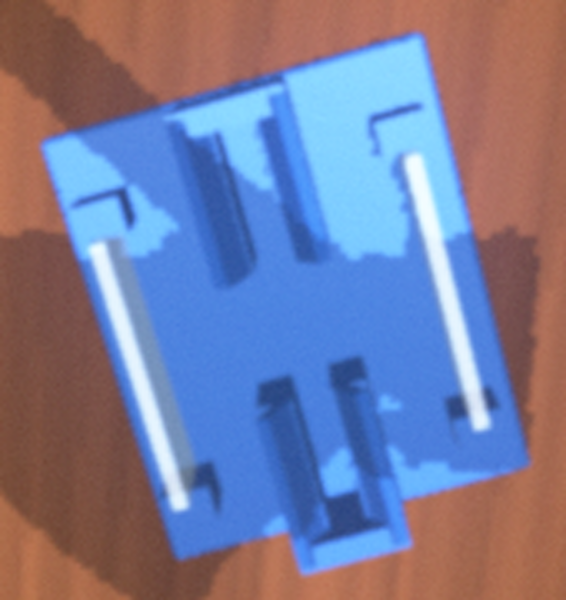

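```bash
python3 - <<'E'
from h import *
import pickle
p=pickle.load(open('pics/w2.pkl','rb'))
c=lambda u,v,z:onz(p,230+u/3.333,120+v/3.333,z)
q=[c(43,143,.01),c(424,33,.01),c(529,463,.01),c(180,560,.01)]
print('base',np.mean(q,0),[np.linalg.norm(q[i]-q[i-1]) for i in range(4)])
d=q[0]-q[3]+q[1]-q[2];print(np.degrees(np.arctan2(-d[0],d[1])))
d=q[1]-q[0]+q[2]-q[3];print(np.degrees(np.arctan2(d[1],d[0])))
q=[c(105,242,.044),c(180,508,.044),c(412,155,.044),c(482,428,.044)]
print('clear',np.mean(q,0),np.linalg.norm(q[0]-q[1]),np.linalg.norm(q[2]-q[3]),np.linalg.norm(q[0]-q[2]))
d=q[0]-q[1]+q[2]-q[3];print(np.degrees(np.arctan2(-d[0],d[1])))
# end walls top z=.046: outer
a=[c(300,575,.046),c(412,547,.046),c(174,112,.046),c(283,78,.046)]
print('walls', (a[0]+a[1])/2,(a[2]+a[3])/2,sum(a)/4)
E
```

```text
base [ 0.50627124 -0.3175265   0.01      ] [np.float64(0.12867458839612952), np.float64(0.10859088384131252), np.float64(0.12732618705254056), np.float64(0.10755017230373733)]
20.196905220454653
20.677777341962873
clear [ 0.50612117 -0.31757486  0.044     ] 0.07479099733031085 0.07503554165647007 0.08143958209043742
19.229982645432024
walls [ 0.52767866 -0.3781948   0.046     ] [ 0.48476145 -0.25671583  0.046     ] [ 0.50622006 -0.31745531  0.046     ]
```

>>> step_arm(motion="100 0 3.6 1.2 0 0 0;100 0 3.6 1.2 0 0 0;100 0 3.6 1.2 0 0 0;100 0 3.6 1.2 0 0 0;100 0 3.6 1.2 0 0 0;100 0 3.6 1.2 0 0 0;100 0 3.6 1.2 0 0 0;100 0 3.6 1.2 0 0 0;100 1 3.2 1.2 0 0 0;100 2 1 0.3 0 0 0;100 2 0 0 0 0 0;100 0 0 0 0 0 0;100 0 0 0 0 0 0")

```text
time: 4.67
tool_pos: [0.5871, 0.0331, 0.1897]
ee_rot: [2.877, 1.568, 2.961]
wrist_force: [-0.3, -0.4, 0.3]
width: 0.094
```

```bash
python3 - <<'E'
from h import *
plan([.588,.031,.139],np.radians(4.6))
E
```

```text
pos [0.5871 0.0331 0.1897] t 4.6667 w 0.094 F [-0.3 -0.4  0.3]
tool z yaw 4.787549911700303 tilt x [-2.8e-03  5.0e-04 -1.0e+00]
world d [ 0.0009 -0.0021 -0.0507] tool d cm (cur) [ 5.07 -0.23  0.08] tool d cm (target frame) [ 5.07 -0.22  0.07] rotvec [ 0.0033 -0.0027 -0.0007]
```

>>> step_arm(motion="100 1.5 -0.2 0.1 0 0 0;80 1.5 0 0 0 0 0;50 1.5 0 0 0 0 0;30 0.57 0 0 0 0 0;20 0 0 0 0 0 0;16 0 0 0 0 0 0;16 0 0 0 0 0 0;16 0 0 0 0 0 0")

```text
time: 5.33
tool_pos: [0.5906, 0.0288, 0.1416]
ee_rot: [-0.075, 1.568, 0.005]
wrist_force: [0.5, -0.3, -0.9]
width: 0.0503
```

```bash
python3 - <<'E'
from h import *
plan([.588,.031,.139],np.radians(4.6))
im=snapshot('wrist');cv2.imwrite('pics/w3.png',im[:,:,::-1])
E
```

```text
pos [0.5906 0.0288 0.1416] t 5.3333 w 0.0503 F [ 0.5 -0.3 -0.9]
tool z yaw 4.5797286126201895 tilt x [ 0.003  0.    -1.   ]
world d [-0.0026  0.0022 -0.0026] tool d cm (cur) [ 0.26  0.24 -0.24] tool d cm (target frame) [ 0.26  0.24 -0.24] rotvec [-0.0004  0.003   0.0002]
```

View pics/w3.png

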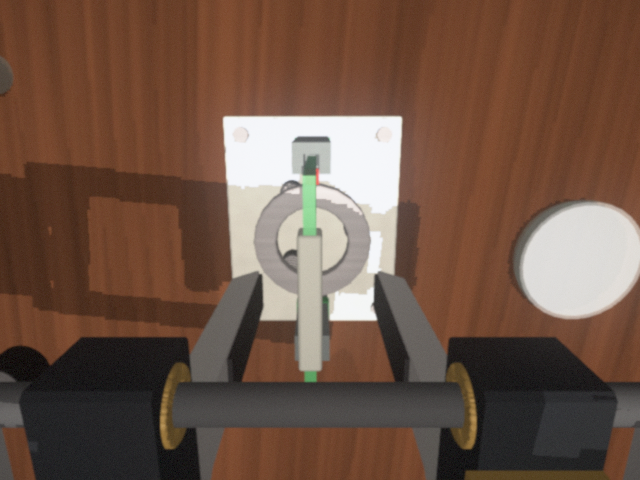

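>>> step_arm(motion="40 0.2 0.2 -0.24 0 0 0;40 0 0 0 0 0 0;40 0 0 0 0 0 0")

```text
time: 5.63
tool_pos: [0.587, 0.0308, 0.1378]
ee_rot: [2.295, 1.571, 2.375]
wrist_force: [-0.0, 0.1, 0.2]
width: 0.0376
```

```bash
python3 - <<'E'
from h import *
plan([.588,.031,.139],np.radians(4.6))
im=snapshot('wrist');cv2.imwrite('pics/w4.png',im[:,:,::-1])
E
```

```text
pos [0.587  0.0308 0.1378] t 5.6333 w 0.0376 F [-0.   0.1  0.2]
tool z yaw 4.59386131404769 tilt x [-1.e-04  1.e-04 -1.e+00]
world d [0.001  0.0002 0.0012] tool d cm (cur) [-0.12  0.02  0.1 ] tool d cm (target frame) [-0.12  0.02  0.1 ] rotvec [-0.0001 -0.0001 -0.0001]
```

View pics/w4.png

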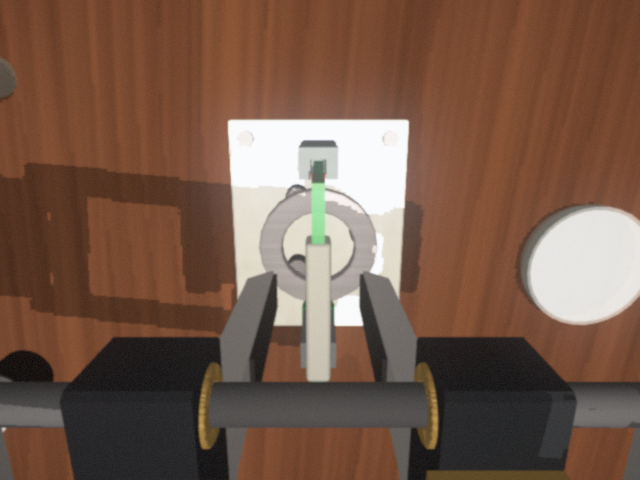

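Rail and jaws are both centred at column 318.5, so I can close.

>>> step_arm(motion="25 0 0 0 0 0 0;15 0 0 0 0 0 0;0 0 0 0 0 0 0;0 0 0 0 0 0 0;0 0 0 0 0 0 0;0 0 0 0 0 0 0;0 0 0 0 0 0 0")

```text
time: 6.27
tool_pos: [0.5872, 0.0306, 0.1378]
ee_rot: [1.615, 1.571, 1.695]
wrist_force: [-0.1, -0.6, 0.3]
width: 0.0093
```

```bash
python3 - <<'E'
from h import *
plan([.588,.031,.200],np.radians(4.6))
E
```

```text
pos [0.5872 0.0306 0.1378] t 6.2667 w 0.0093 F [-0.1 -0.6  0.3]
tool z yaw 4.584205694813957 tilt x [-0.e+00  1.e-04 -1.e+00]
world d [0.0008 0.0004 0.0622] tool d cm (cur) [-6.22  0.03  0.08] tool d cm (target frame) [-6.22  0.03  0.08] rotvec [-0.0003 -0.     -0.0001]
```

>>> step_arm(motion="0 -0.5 0 0 0 0 0;0 -1 0 0 0 0 0;0 -1 0 0 0 0 0;0 -1 0 0 0 0 0;0 -1.5 0 0 0 0 0;0 -1.5 0 0 0 0 0;0 -1.5 0 0 0 0 0;0 -1.5 0 0 0 0 0;0 -0.7 0 0 0 0 0;0 0 0 0 0 0 0;0 0 0 0 0 0 0")

```text
time: 7.18
tool_pos: [0.5874, 0.0306, 0.2405]
ee_rot: [-0.072, 1.569, 0.008]
wrist_force: [-0.9, 0.2, -0.2]
width: 0.0096
```

```bash
python3 - <<'E'
from h import *
plan([.5062,-.3175,.24],np.radians(19.6))
im=snapshot('scene');cv2.imwrite('pics/s5.png',cv2.resize(im[150:350,200:450,::-1],(750,600)))
E
```

```text
pos [0.5874 0.0306 0.2405] t 7.1833 w 0.0096 F [-0.9  0.2 -0.2]
tool z yaw 4.586522626100927 tilt x [ 0.0015  0.     -1.    ]
world d [-0.0812 -0.3481 -0.0005] tool d cm (cur) [  0.04 -34.05 -10.88] tool d cm (target frame) [  0.05 -30.07 -19.33] rotvec [-0.262   0.0015  0.0003]
```

View pics/s5.png

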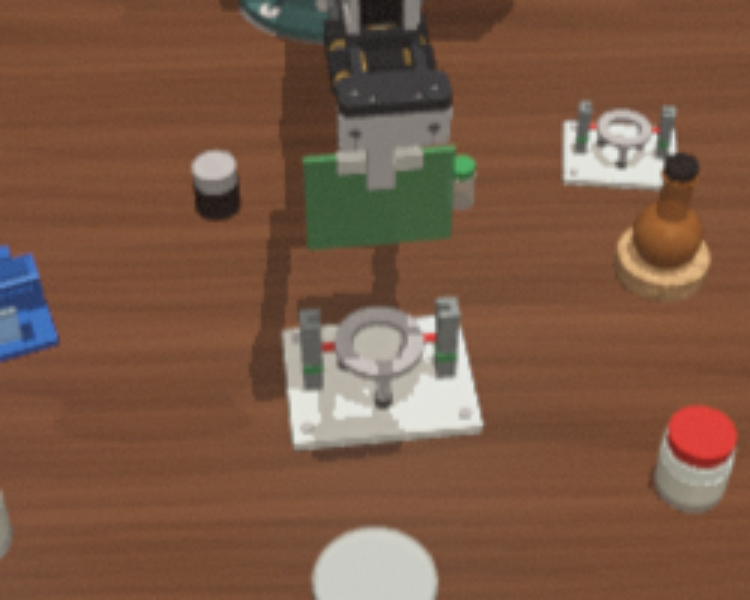

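The plate is out of the posts, upright and held at its rail. I'll carry it to the rack.

>>> step_arm(motion="0 0 -1.4 -0.4 0 0 0;0 0 -2.8 -0.9 0 0 0;0 0 -2.8 -0.9 0 0 0;0 0 -2.8 -0.9 0 0 0;0 0 -2.8 -0.9 0 0 0;0 0 -2.8 -0.9 0 0 0;0 0 -2.8 -0.9 0 0 0;0 0 -2.8 -0.9 0 0 0;0 0 -2.8 -0.9 0 0 0;0 0 -2.8 -0.9 0 0 0;0 0 -2.8 -0.9 0 0 0;0 0 -2.8 -0.9 0 0 0;0 0 -1.8 -0.6 0 0 0;0 0 0 0 -0.065 0 0;0 0 0 0 -0.065 0 0;0 0 0 0 -0.065 0 0;0 0 0 0 -0.065 0 0;0 0 0 0 0 0 0;0 0 0 0 0 0 0;0 0 0 0 0 0 0")

```text
time: 8.9
tool_pos: [0.5051, -0.3173, 0.2391]
ee_rot: [2.262, 1.57, 2.6]
wrist_force: [0.7, 0.5, -1.2]
width: 0.0097
```

```bash
python3 - <<'E'
from h import *
plan([.5062,-.3175,.16],np.radians(19.6))
E
```

```text
pos [ 0.5051 -0.3173  0.2391] t 8.9 w 0.0097 F [ 0.7  0.5 -1.2]
tool z yaw 19.37703807889562 tilt x [-1.1e-03  7.0e-04 -1.0e+00]
world d [ 0.0011 -0.0002 -0.0791] tool d cm (cur) [ 7.91 -0.07  0.1 ] tool d cm (target frame) [ 7.91 -0.06  0.09] rotvec [-0.0039 -0.0008 -0.001 ]
```

>>> step_arm(motion="0 2 -0.05 0.1 -0.004 0 0;0 2.5 0 0 0 0 0;0 2.5 0 0 0 0 0;0 1.9 0 0 0 0 0;0 1 0 0 0 0 0;0 0 0 0 0 0 0;0 0 0 0 0 0 0;0 0 0 0 0 0 0")

```text
time: 9.57
tool_pos: [0.5076, -0.3177, 0.1426]
ee_rot: [-0.982, 1.568, -0.638]
wrist_force: [0.2, -0.7, -0.2]
width: 0.0098
```

```bash
python3 - <<'E'
from h import *
plan([.5062,-.3175,.088],np.radians(19.6))
im=snapshot('wrist');cv2.imwrite('pics/w6.png',im[:,:,::-1])
im=snapshot('scene');cv2.imwrite('pics/s6.png',cv2.resize(im[190:310,130:280,::-1],(750,600),interpolation=cv2.INTER_CUBIC))
E
```

```text
pos [ 0.5076 -0.3177  0.1426] t 9.5667 w 0.0098 F [ 0.2 -0.7 -0.2]
tool z yaw 19.69936849630741 tilt x [ 0.0024 -0.0018 -1.    ]
world d [-0.0014  0.0002 -0.0546] tool d cm (cur) [ 5.46  0.08 -0.13] tool d cm (target frame) [ 5.46  0.07 -0.12] rotvec [0.0017 0.0016 0.0025]
```

View pics/w6.png

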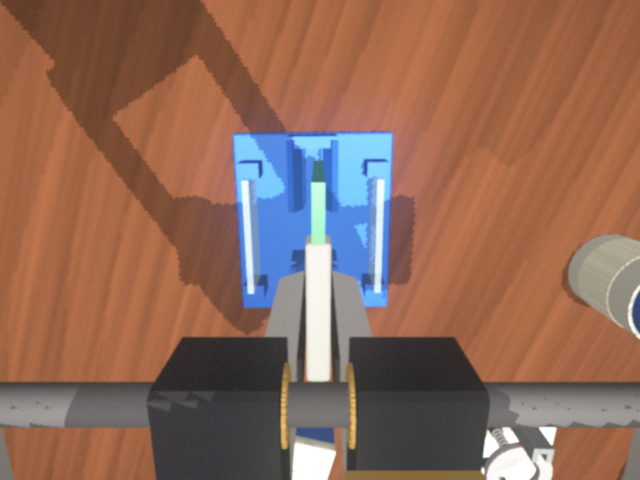

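View pics/s6.png

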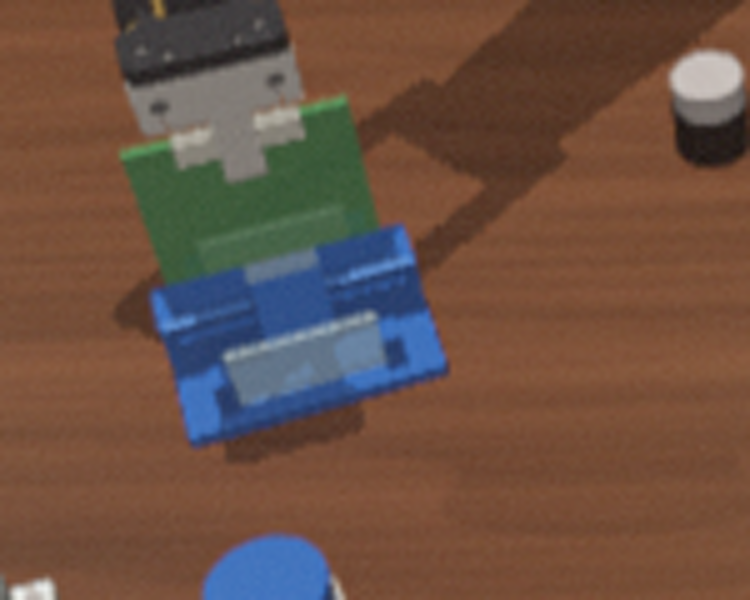

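>>> step_arm(motion="0 0.3 0.05 -0.13 0 0 0;0 0 0 0 0 0 0;0 0 0 0 0 0 0;0 0 0 0 0 0 0")

```text
time: 10.0
tool_pos: [0.5055, -0.3171, 0.1379]
ee_rot: [-0.591, 1.571, -0.247]
wrist_force: [-0.0, -0.4, 0.1]
width: 0.0099
```

```bash
python3 - <<'E'
from h import *
plan([.5062,-.3175,.088],np.radians(19.6))
import pickle;pickle.dump(camera_params('wrist'),open('pics/w7.pkl','wb'))
im=snapshot('wrist');cv2.imwrite('pics/w7.png',im[:,:,::-1])
cv2.imwrite('pics/w7c.png',cv2.resize(im[120:320,220:410,::-1],(570,600),interpolation=cv2.INTER_CUBIC))
E
```

```text
pos [ 0.5055 -0.3171  0.1379] t 10.0 w 0.0099 F [-0.  -0.4  0.1]
tool z yaw 19.705647781992102 tilt x [ 3.e-04 -1.e-04 -1.e+00]
world d [ 0.0007 -0.0004 -0.0499] tool d cm (cur) [ 4.99 -0.06  0.06] tool d cm (target frame) [ 4.99 -0.06  0.06] rotvec [0.0018 0.0002 0.0001]
```

View pics/w7c.png

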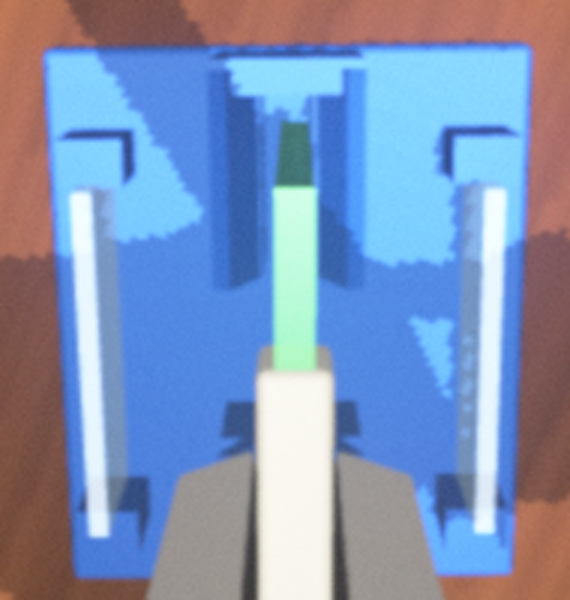

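>>> step_arm(motion="0 1 0 -0.05 0 0 0;0 1 0 0 0 0 0;0 1 0 0 0 0 0;0 0.8 0 0 0 0 0;0 0.5 0 0 0 0 0;0 0 0 0 0 0 0;0 0 0 0 0 0 0;0 0 0 0 0 0 0")

```text
time: 10.72
tool_pos: [0.5053, -0.3175, 0.0951]
ee_rot: [-0.877, 1.57, -0.533]
wrist_force: [-0.3, -0.2, -0.5]
width: 0.0097
```

```bash
python3 - <<'E'
from h import *
plan([.5062,-.3175,.088],np.radians(19.6))
E
```

```text
pos [ 0.5053 -0.3175  0.0951] t 10.7167 w 0.0097 F [-0.3 -0.2 -0.5]
tool z yaw 19.712227261181773 tilt x [ 7.e-04 -4.e-04 -1.e+00]
world d [ 0.0009 -0.     -0.0071] tool d cm (cur) [ 0.71 -0.04  0.09] tool d cm (target frame) [ 0.71 -0.04  0.09] rotvec [0.002  0.0005 0.0006]
```

>>> step_arm(motion="0 0.3 0 0 0 0 0;0 0.2 0 0 0 0 0;0 0.1 0 0 0 0 0;0 0 0 0 0 0 0;0 0 0 0 0 0 0")

```text
time: 11.13
tool_pos: [0.505, -0.3173, 0.0887]
ee_rot: [1.202, 1.571, 1.546]
wrist_force: [0.2, 0.2, -1.5]
width: 0.01
```

>>> step_arm(motion="0 0.1 0 0 0 0 0;0 0 0 0 0 0 0;0 0 0 0 0 0 0")

```text
time: 11.38
tool_pos: [0.505, -0.3173, 0.0878]
ee_rot: [-0.121, 1.571, 0.223]
wrist_force: [0.2, -0.6, -1.1]
width: 0.01
```

>>> step_arm(motion="0 0.1 0 0 0 0 0;0 0 0 0 0 0 0;0 0 0 0 0 0 0")

```text
time: 11.63
tool_pos: [0.5052, -0.3173, 0.0877]
ee_rot: [-0.747, 1.57, -0.403]
wrist_force: [-0.7, 1.6, 4.7]
width: 0.0101
```

>>> step_arm(motion="0 0.1 0 0 0 0 0;0 0 0 0 0 0 0;0 0 0 0 0 0 0")

```text
time: 11.88
tool_pos: [0.5053, -0.3173, 0.0877]
ee_rot: [-0.779, 1.569, -0.435]
wrist_force: [-1.7, 2.1, 8.4]
width: 0.0098
```

Contact is at TCP z 0.0877, against 0.0878 predicted for the slot floor, with an upward force. I'll release.

>>> step_arm(motion="0 -0.15 0 0 0 0 0;12 0 0 0 0 0 0;15 0 0 0 0 0 0;20 0 0 0 0 0 0;30 0 0 0 0 0 0;40 0 0 0 0 0 0;40 0 0 0 0 0 0;40 -1 0 0 0 0 0;40 -1.5 0 0 0 0 0;40 -2 0 0 0 0 0;40 -2 0 0 0 0 0;40 0 0 0 0 0 0")

```text
time: 12.88
tool_pos: [0.5072, -0.3189, 0.1583]
ee_rot: [-0.987, 1.561, -0.643]
wrist_force: [0.8, -0.7, 0.2]
width: 0.0374
```

```bash
python3 - <<'E'
from h import *
plan([.4658,.284,.24],np.radians(31.4))
im=snapshot('wrist');cv2.imwrite('pics/w8.png',im[:,:,::-1])
im=snapshot('scene');cv2.imwrite('pics/s8.png',cv2.resize(im[190:310,130:280,::-1],(750,600),interpolation=cv2.INTER_CUBIC))
E
```

```text
pos [ 0.5072 -0.3189  0.1583] t 12.8833 w 0.0374 F [ 0.8 -0.7  0.2]
tool z yaw 19.714079635501314 tilt x [ 0.0079 -0.0059 -1.    ]
world d [-0.0414  0.6029  0.0817] tool d cm (cur) [-8.56 58.08 16.49] tool d cm (target frame) [-8.17 53.61 27.88] rotvec [-0.204   0.0046  0.0088]
```

View pics/w8.png

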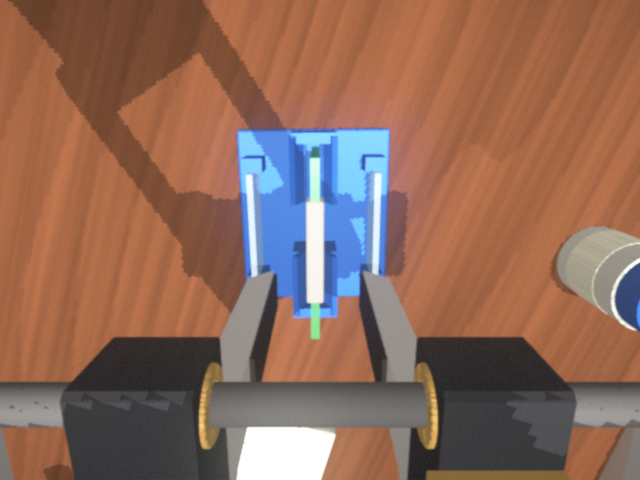

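View pics/s8.png

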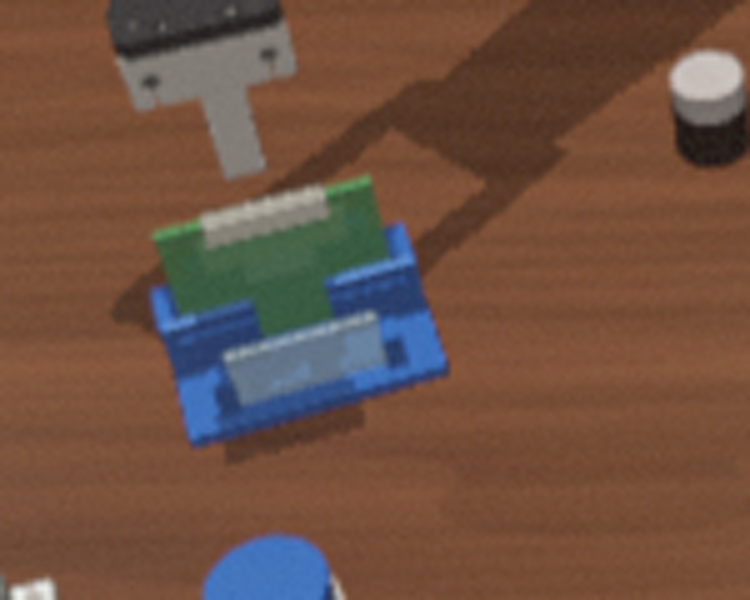

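The plate stands in the slot, upright and released. Its rail is about (315,252) in the wrist view. Next is the flask.

>>> step_arm(motion="50 -2 0 0 0 0 0;60 -3 1.5 0.4 0 0 0;60 -2 3 0.8 0 0 0;60 -1 3.6 1 0 0 0;60 0 3.7 1.1 0 0 0;60 0 3.7 1.1 0 0 0;60 0 3.7 1.1 0 0 0;60 0 3.7 1.1 0 0 0;60 0 3.7 1.1 0 0 0;60 0 3.7 1.1 0 0 0;60 0 3.7 1.1 0 0 0;60 0 3.7 1.1 0 0 0;60 0 3.7 1.1 0 0 0;60 0 3.7 1.1 0 0 0;60 0 3.7 1.1 0 0 0;60 0 3.7 1.1 0 0 0;60 0 3 0.8 0 0 0;60 0 2 0.5 0 0 0;60 0 0 0 0 0 0;60 0 0 0 0 0 0")

```text
time: 14.65
tool_pos: [0.4674, 0.2807, 0.2303]
ee_rot: [-2.893, 1.567, -2.547]
wrist_force: [0.3, 0.2, 0.6]
width: 0.0563
```

```bash
python3 - <<'E'
from h import *
plan([.466,.284,.24],np.radians(19.6))
import pickle;pickle.dump(camera_params('wrist'),open('pics/w9.pkl','wb'))
im=snapshot('wrist');cv2.imwrite('pics/w9.png',im[:,:,::-1])
E
```

```text
pos [0.4674 0.2807 0.2303] t 14.65 w 0.0563 F [0.3 0.2 0.6]
tool z yaw 19.83669381845813 tilt x [-0.003 -0.002 -1.   ]
world d [-0.0014  0.0033  0.0097] tool d cm (cur) [-0.97  0.35 -0.03] tool d cm (target frame) [-0.97  0.35 -0.02] rotvec [ 0.0041 -0.0035  0.0009]
```

View pics/w9.png

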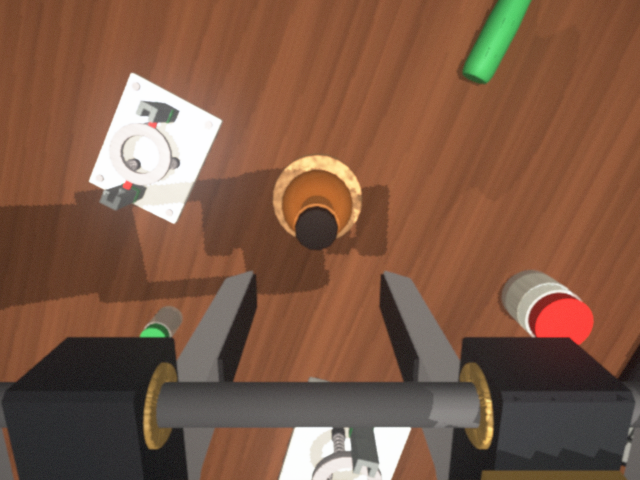

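The wrist view shows the black stopper at (316,228) above the amber bulb, in the cork ring at (318,198). I'll measure both.

```bash
python3 - <<'E'
from h import *
import pickle
im=cv2.imread('pics/w9.png');p=pickle.load(open('pics/w9.pkl','rb'));h=cv2.cvtColor(im,cv2.COLOR_BGR2HSV)
m=cv2.inRange(h,(0,0,0),(179,255,55));o=np.zeros_like(m);o[195:260,285:350]=m[195:260,285:350]
n,l,st,ce=cv2.connectedComponentsWithStats(o);k=1+st[1:,4].argmax();print(st[k],ce[k])
print('stopper',onz(p,st[k][0]+st[k][2]/2-.5,st[k][1]+st[k][3]/2-.5,.126), st[k][2]/p['fx']*.264)
m=cv2.inRange(h,(8,50,140),(25,190,255));o=np.zeros_like(m);o[145:255,265:370]=m[145:255,265:370]
pts=np.argwhere(o>0)[:,::-1].astype(np.float32);e=cv2.minEnclosingCircle(pts);print('cork',e,onz(p,*e[0],.022))
E
```

```text
[304 239  27  10 118] [316.5        244.05932203]
stopper [0.4684551 0.2768144 0.126    ] 0.016948445706622996
cork ((316.0457458496094, 195.62152099609375), 71.89033508300781) [0.46290942 0.28849333 0.022     ]
```

```bash
python3 - <<'E'
from h import *
import pickle
im=cv2.imread('pics/w9.png');p=pickle.load(open('pics/w9.pkl','rb'))
cv2.imwrite('pics/w9c.png',cv2.resize(im[150:255,265:370],(600,600),interpolation=cv2.INTER_CUBIC))
m=(im.max(2)<75).astype(np.uint8);o=np.zeros_like(m);o[200:260,290:345]=m[200:260,290:345]
n,l,st,ce=cv2.connectedComponentsWithStats(o);print(st,ce)
E
```

```text
[[     0      0    640    480 305801]
 [   296    207     41     43   1399]] [[319.51642735 239.55047564]
 [315.90922087 228.46676197]]
```

View pics/w9c.png

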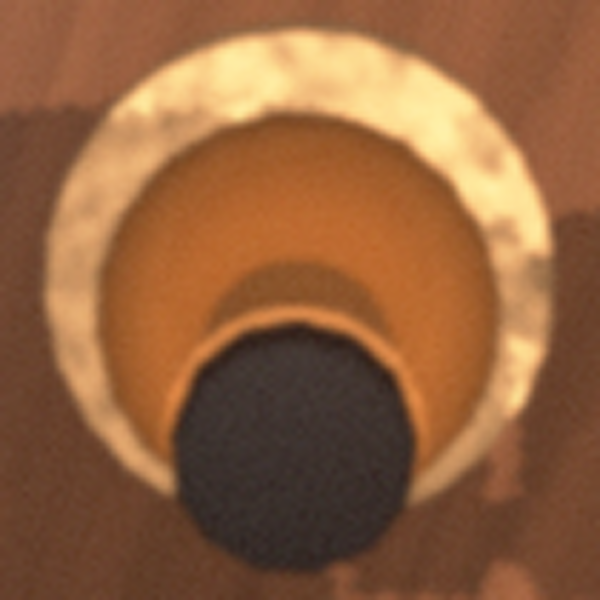

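```bash
python3 - <<'E'
from h import *
import pickle
p=pickle.load(open('pics/w9.pkl','rb'))
print(onz(p,316.3,228.3,.125),onz(p,317.2,199,.022), 41.5/p['fx']*(p['t'][2]-.125))
plan([.466,.284,.24],np.radians(19.6))
E
```

```text
[0.4646138  0.28610671 0.125     ] [0.46490288 0.28598318 0.022     ] 0.029601526691879328
pos [0.4677 0.2799 0.2307] t 14.7 w 0.0565 F [ 0.2 -0.2 -0.5]
tool z yaw 19.741421545222135 tilt x [-0.0024 -0.0019 -1.    ]
world d [-0.0017  0.0041  0.0093] tool d cm (cur) [-0.93  0.45 -0.03] tool d cm (target frame) [-0.93  0.45 -0.02] rotvec [ 0.0025 -0.0029  0.0009]
```

>>> step_arm(motion="60 1.5 0.6 -0.1 0 0 0;60 2 0 0 0 0 0;60 2 0 0 0 0 0;60 1.5 0 0 0 0 0;60 0.5 0 0 0 0 0;60 0 0 0 0 0 0;60 0 0 0 0 0 0;60 0 0 0 0 0 0")

```text
time: 15.37
tool_pos: [0.4662, 0.2854, 0.1587]
ee_rot: [0.085, 1.568, 0.428]
wrist_force: [-1.0, 0.7, 1.0]
width: 0.0563
```

```bash
python3 - <<'E'
from h import *
plan([.4648,.286,.094],np.radians(19.7))
import pickle;pickle.dump(camera_params('wrist'),open('pics/w10.pkl','wb'))
im=snapshot('wrist');cv2.imwrite('pics/w10.png',im[:,:,::-1])
E
```

```text
pos [0.4662 0.2854 0.1587] t 15.3667 w 0.0563 F [-1.   0.7  1. ]
tool z yaw 19.652476816305132 tilt x [ 0.0023  0.001  -1.    ]
world d [-0.0014  0.0006 -0.0647] tool d cm (cur) [ 6.47  0.1  -0.13] tool d cm (target frame) [ 6.47  0.1  -0.11] rotvec [-0.0008  0.0025 -0.0002]
```

View pics/w10.png

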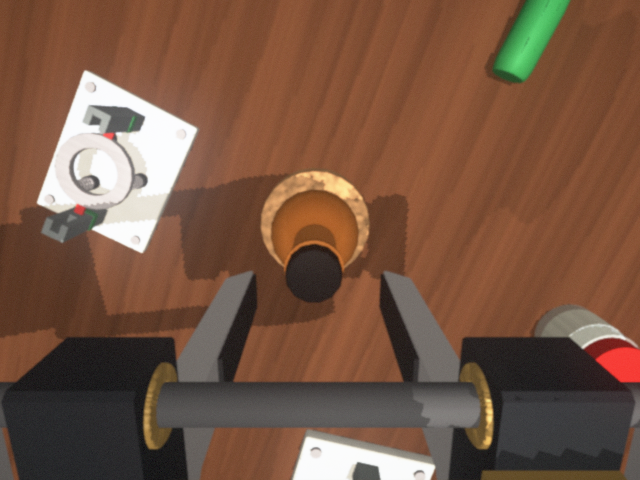

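Stopper is at (314,272), about 1 to 2 mm off the jaw centre, and the pose readout agrees. I'll correct that while descending.

>>> step_arm(motion="60 1.5 0.1 -0.1 0 0 0;60 1.5 0 0 0 0 0;60 1.5 0 0 0 0 0;60 1.2 0 0 0 0 0;60 0.4 0 0 0 0 0;60 0 0 0 0 0 0;60 0 0 0 0 0 0;60 0 0 0 0 0 0;60 0 0 0 0 0 0")

```text
time: 16.17
tool_pos: [0.4647, 0.2866, 0.0975]
ee_rot: [0.131, 1.568, 0.475]
wrist_force: [0.5, -0.4, -0.0]
width: 0.0562
```

```bash
python3 - <<'E'
from h import *
plan([.4648,.286,.094],np.radians(19.7))
im=snapshot('wrist');cv2.imwrite('pics/w11.png',im[:,:,::-1])
E
```

```text
pos [0.4647 0.2866 0.0975] t 16.1667 w 0.0562 F [ 0.5 -0.4 -0. ]
tool z yaw 19.711305768750677 tilt x [ 0.002   0.0011 -1.    ]
world d [ 0.0001 -0.0006 -0.0035] tool d cm (cur) [ 0.35 -0.06 -0.02] tool d cm (target frame) [ 0.35 -0.06 -0.02] rotvec [ 0.0002  0.0023 -0.0003]
```

View pics/w11.png

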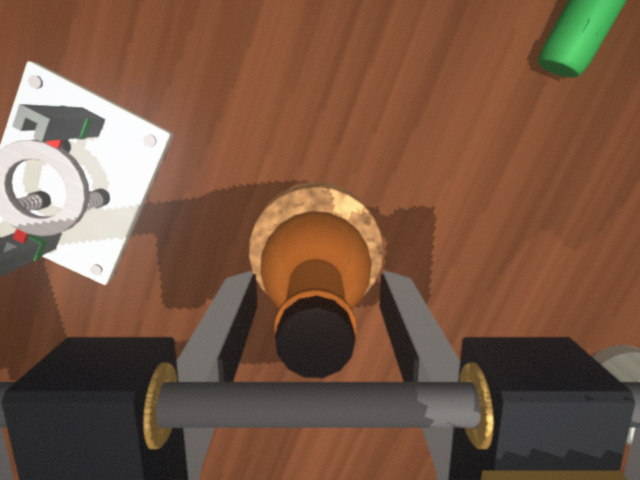

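>>> step_arm(motion="60 0.3 0 -0.08 0 0 0;50 0 0 0 0 0 0;40 0 0 0 0 0 0;34 0 0 0 0 0 0;30 0 0 0 0 0 0;0 0 0 0 0 0 0;0 0 0 0 0 0 0;0 0 0 0 0 0 0;0 0 0 0 0 0 0;0 0 0 0 0 0 0")

```text
time: 17.05
tool_pos: [0.4633, 0.286, 0.0933]
ee_rot: [0.288, 1.571, 0.632]
wrist_force: [0.2, -0.1, 0.8]
width: 0.0287
```

```bash
python3 - <<'E'
from h import *
plan([.588,.031,.20],np.radians(19.7))
E
```

```text
pos [0.4633 0.286  0.0933] t 17.05 w 0.0287 F [ 0.2 -0.1  0.8]
tool z yaw 19.710067973536944 tilt x [ 2.e-04  1.e-04 -1.e+00]
world d [ 0.1247 -0.255   0.1067] tool d cm (cur) [-10.67 -28.21   3.14] tool d cm (target frame) [-10.67 -28.21   3.14] rotvec [ 0.0002  0.0002 -0.0001]
```

>>> step_arm(motion="0 0 0 0 0 0 0;0 0 0 0 0 0 0;0 0 0 0 0 0 0;0 0 0 0 0 0 0")

```text
time: 17.38
tool_pos: [0.4633, 0.286, 0.0933]
ee_rot: [0.214, 1.571, 0.558]
wrist_force: [0.8, -0.2, 0.5]
width: 0.0289
```

The opening stopped at 28.8 mm where I expected 26 for the neck. I'll look before lifting.

```bash
python3 - <<'E'
from h import *
im=snapshot('wrist');s=snapshot('scene')
a=cv2.resize(im[150:400,200:440,::-1],(400,416));b=cv2.resize(s[150:260,370:476,::-1],(400,416),interpolation=cv2.INTER_CUBIC)
cv2.imwrite('pics/w12.png',np.hstack([a,b]))
E
```

```text
(no output)
```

View pics/w12.png

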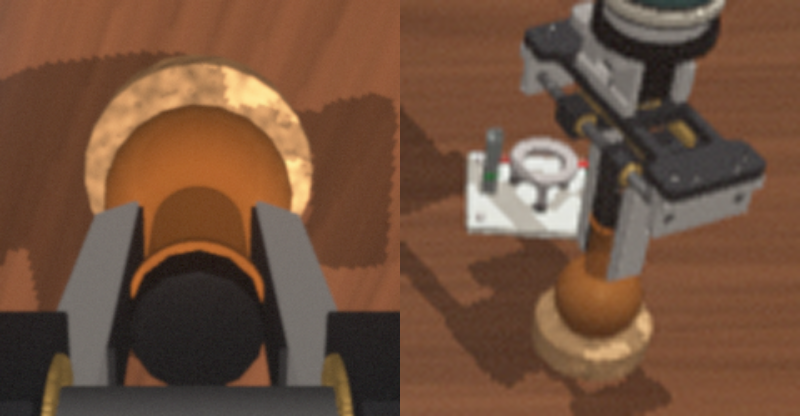

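The fingertips have a small gap to the neck, so the upper part of the pads is resting on the lip. I'll reopen slightly, go 2 mm lower and close again.

>>> step_arm(motion="33 0 0 0 0 0 0;36 0 0 0 0 0 0;36 0 0 0 0 0 0;36 0.2 0 0 0 0 0;36 0 0 0 0 0 0;36 0 0 0 0 0 0;0 0 0 0 0 0 0;0 0 0 0 0 0 0;0 0 0 0 0 0 0;0 0 0 0 0 0 0;0 0 0 0 0 0 0")

```text
time: 18.4
tool_pos: [0.4632, 0.286, 0.0912]
ee_rot: [2.561, 1.571, 2.905]
wrist_force: [-0.0, 0.2, -1.5]
width: 0.029
```

```bash
python3 - <<'E'
from h import *
plan([.588,.031,.20],np.radians(19.7))
im=snapshot('wrist');
cv2.imwrite('pics/w13.png',cv2.resize(im[150:400,200:440,::-1],(576,600)))
E
```

```text
pos [0.4632 0.286  0.0912] t 18.4 w 0.029 F [-0.   0.2 -1.5]
tool z yaw 19.709149392878995 tilt x [-1.e-04  0.e+00 -1.e+00]
world d [ 0.1248 -0.255   0.1088] tool d cm (cur) [-10.88 -28.21   3.15] tool d cm (target frame) [-10.88 -28.21   3.15] rotvec [ 0.0002 -0.0001 -0.    ]
```

View pics/w13.png

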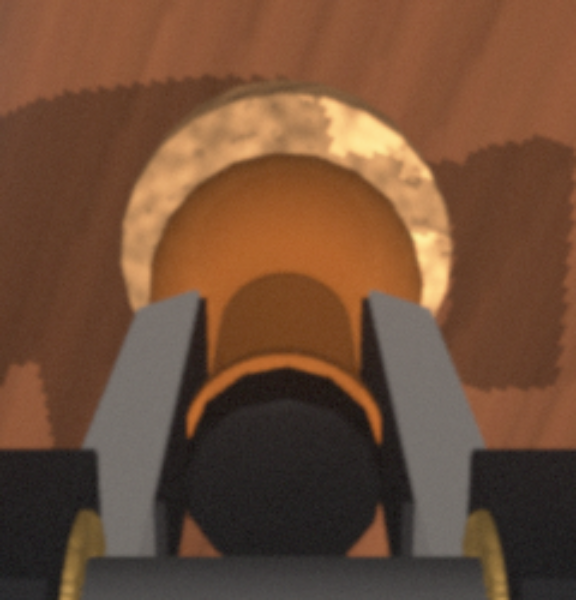

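The width is unchanged at 29 mm, so the finger faces span the lip as well as the neck. The hold is firm and symmetric, and a body hanging from it stays upright. I'll do a short test lift.

>>> step_arm(motion="0 -0.5 0 0 0 0 0;0 -1 0 0 0 0 0;0 -1.5 0 0 0 0 0;0 -1 0 0 0 0 0;0 0 0 0 0 0 0;0 0 0 0 0 0 0;0 0 0 0 0 0 0")

```text
time: 19.03
tool_pos: [0.4631, 0.2859, 0.131]
ee_rot: [3.09, 1.57, -2.849]
wrist_force: [0.5, 0.5, -1.6]
width: 0.0291
```

```bash
python3 - <<'E'
from h import *
plan([.588,.031,.20],np.radians(19.7))
im=snapshot('wrist');s=snapshot('scene')
a=cv2.resize(im[150:400,200:440,::-1],(400,416));b=cv2.resize(s[150:260,370:476,::-1],(400,416),interpolation=cv2.INTER_CUBIC)
cv2.imwrite('pics/w14.png',np.hstack([a,b]));cv2.imwrite('pics/s14.png',s[:,:,::-1])
E
```

```text
pos [0.4631 0.2859 0.131 ] t 19.0333 w 0.0291 F [ 0.5  0.5 -1.6]
tool z yaw 19.710902552976627 tilt x [-4.e-04 -1.e-04 -1.e+00]
world d [ 0.1249 -0.2549  0.069 ] tool d cm (cur) [ -6.9  -28.21   3.16] tool d cm (target frame) [ -6.9  -28.21   3.17] rotvec [ 0.0002 -0.0004 -0.    ]
```

View pics/w14.png

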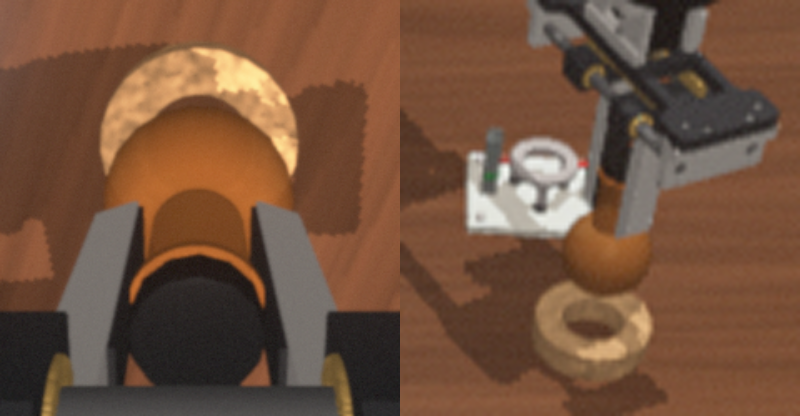

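The flask is lifted cleanly, hanging upright and centred in the jaws. I'll carry it over the cradle.

>>> step_arm(motion="0 -2 0 0 0 0 0;0 -2 0 0 0 0 0;0 -2 -0.5 0 0 0 0;0 -1 -1.5 0.2 0 0 0;0 0 -2.5 0.3 0 0 0;0 0 -2.5 0.3 0 0 0;0 0 -2.5 0.3 0 0 0;0 0 -2.5 0.3 0 0 0;0 0 -2.5 0.3 0 0 0;0 0 -2.5 0.3 0 0 0;0 0 -2.5 0.3 0 0 0;0 0 -2.5 0.3 0 0 0;0 0 -2.5 0.3 0 0 0;0 0 -2.2 0.3 0 0 0;0 0 -1 0 0 0 0;0 0 -0.5 0 0 0 0;0 0 0 0 0 0 0;0 0 0 0 0 0 0;0 0 0 0 0 0 0")

```text
time: 20.72
tool_pos: [0.588, 0.0325, 0.2013]
ee_rot: [1.603, 1.57, 1.948]
wrist_force: [0.4, -0.5, -1.8]
width: 0.0291
```

```bash
python3 - <<'E'
from h import *
plan([.5885,.0308,.15],np.radians(19.7))
import pickle;pickle.dump(camera_params('wrist'),open('pics/w15.pkl','wb'))
im=snapshot('wrist');cv2.imwrite('pics/w15.png',im[:,:,::-1])
s=snapshot('scene');cv2.imwrite('pics/s15.png',cv2.resize(s[170:320,240:420,::-1],(720,600),interpolation=cv2.INTER_CUBIC))
E
```

```text
pos [0.588  0.0325 0.2013] t 20.7167 w 0.0291 F [ 0.4 -0.5 -1.8]
tool z yaw 19.788845995877725 tilt x [-3.e-04  7.e-04 -1.e+00]
world d [ 0.0005 -0.0017 -0.0513] tool d cm (cur) [ 5.13 -0.18 -0.02] tool d cm (target frame) [ 5.13 -0.18 -0.02] rotvec [ 0.0016 -0.     -0.0008]
```

View pics/w15.png

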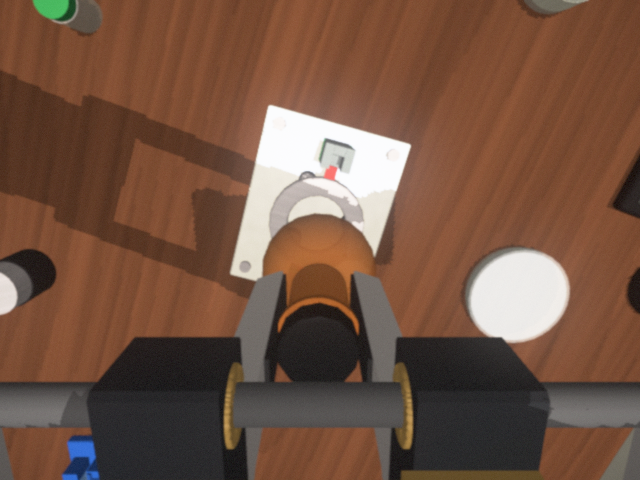

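View pics/s15.png

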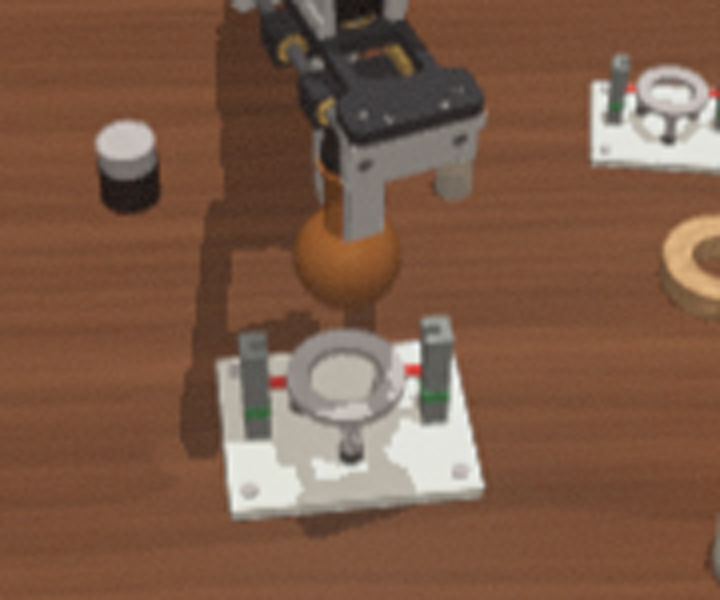

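>>> step_arm(motion="0 1 -0.18 0 0 0 0;0 1.5 0 0 0 0 0;0 1.5 0 0 0 0 0;0 1.5 0 0 0 0 0;0 1 0 0 0 0 0;0 0.5 0 0 0 0 0;0 0 0 0 0 0 0;0 0 0 0 0 0 0;0 0 0 0 0 0 0")

```text
time: 21.57
tool_pos: [0.5898, 0.0297, 0.1324]
ee_rot: [-0.347, 1.569, -0.003]
wrist_force: [0.0, -0.2, -0.6]
width: 0.0289
```

```bash
python3 - <<'E'
from h import *
plan([.5885,.0308,.123],np.radians(19.7))
s=snapshot('scene');cv2.imwrite('pics/s16.png',cv2.resize(s[200:300,280:370,::-1],(540,600),interpolation=cv2.INTER_CUBIC))
E
```

```text
pos [0.5898 0.0297 0.1324] t 21.5667 w 0.0289 F [ 0.  -0.2 -0.6]
tool z yaw 19.716683483014787 tilt x [ 0.0021 -0.     -1.    ]
world d [-0.0013  0.0011 -0.0094] tool d cm (cur) [ 0.94  0.15 -0.08] tool d cm (target frame) [ 0.94  0.15 -0.08] rotvec [0.0003 0.0019 0.0007]
```

View pics/s16.png

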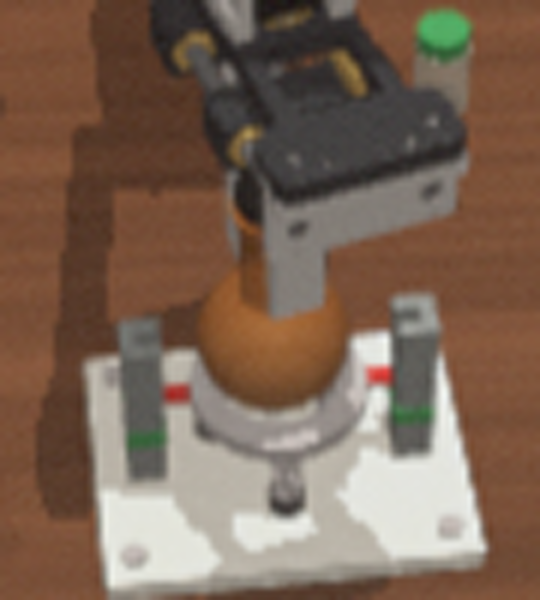

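>>> step_arm(motion="0 0.2 0.12 -0.08 0 0 0;0 0.2 0 0 0 0 0;0 0.2 0 0 0 0 0;0 0 0 0 0 0 0;0 0 0 0 0 0 0;0 0 0 0 0 0 0")

```text
time: 22.12
tool_pos: [0.5879, 0.0305, 0.1254]
ee_rot: [2.113, 1.571, 2.457]
wrist_force: [-0.6, -0.7, 0.8]
width: 0.029
```

>>> step_arm(motion="0 0.15 0 0 0 0 0;0 0.15 0 0 0 0 0;0 0 0 0 0 0 0;0 0 0 0 0 0 0")

```text
time: 22.45
tool_pos: [0.588, 0.0305, 0.1226]
ee_rot: [0.039, 1.57, 0.383]
wrist_force: [-1.0, 1.2, 3.2]
width: 0.029
```

>>> step_arm(motion="0 0.15 0 0 0 0 0;0 0.15 0 0 0 0 0;0 0.15 0 0 0 0 0;0 0.15 0 0 0 0 0;0 0.1 0 0 0 0 0;0 0 0 0 0 0 0;0 0 0 0 0 0 0")

```text
time: 23.03
tool_pos: [0.5881, 0.0306, 0.1158]
ee_rot: [-0.044, 1.57, 0.3]
wrist_force: [-2.7, -0.1, 5.4]
width: 0.0289
```

```bash
python3 - <<'E'
from h import *
plan([.5885,.0308,.11],np.radians(19.7))
s=snapshot('scene');cv2.imwrite('pics/s17.png',cv2.resize(s[220:300,285:365,::-1],(600,600),interpolation=cv2.INTER_CUBIC))
E
```

```text
pos [0.5881 0.0306 0.1158] t 23.0333 w 0.0289 F [-2.7 -0.1  5.4]
tool z yaw 19.709823987217302 tilt x [ 7.e-04  2.e-04 -1.e+00]
world d [ 0.0004  0.0002 -0.0058] tool d cm (cur) [0.58 0.01 0.04] tool d cm (target frame) [0.58 0.01 0.04] rotvec [0.0002 0.0007 0.    ]
```

View pics/s17.png

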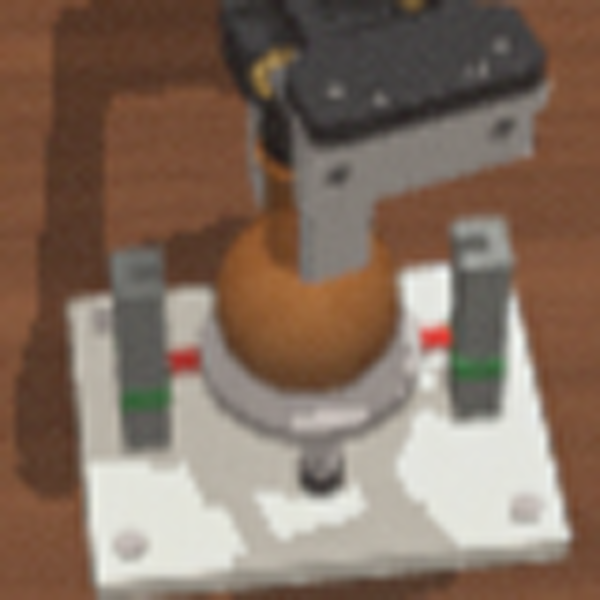

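>>> step_arm(motion="0 0.15 0 0 0 0 0;0 0.15 0 0 0 0 0;0 0.15 0 0 0 0 0;0 0.13 0 0 0 0 0;0 0 0 0 0 0 0;0 0 0 0 0 0 0;0 0 0 0 0 0 0;0 0 0 0 0 0 0")

```text
time: 23.75
tool_pos: [0.5883, 0.0306, 0.1109]
ee_rot: [-0.258, 1.569, 0.087]
wrist_force: [-2.7, 0.5, 8.6]
width: 0.0292
```

```bash
python3 - <<'E'
from h import *
import pickle
plan([.5885,.0308,.11],np.radians(19.7))
p=camera_params('wrist');ps=camera_params('scene');pickle.dump((p,ps),open('pics/w18.pkl','wb'))
s=snapshot('scene');cv2.imwrite('pics/s18f.png',s[:,:,::-1]);cv2.imwrite('pics/s18.png',cv2.resize(s[220:300,285:365,::-1],(600,600),interpolation=cv2.INTER_CUBIC))
im=snapshot('wrist');cv2.imwrite('pics/w18.png',im[:,:,::-1])
E
```

```text
pos [0.5883 0.0306 0.1109] t 23.75 w 0.0292 F [-2.7  0.5  8.6]
tool z yaw 19.714886531569682 tilt x [ 1.6e-03  1.0e-04 -1.0e+00]
world d [ 0.0002  0.0002 -0.0009] tool d cm (cur) [0.09 0.01 0.02] tool d cm (target frame) [0.09 0.01 0.02] rotvec [0.0003 0.0015 0.0004]
```

View pics/s18.png

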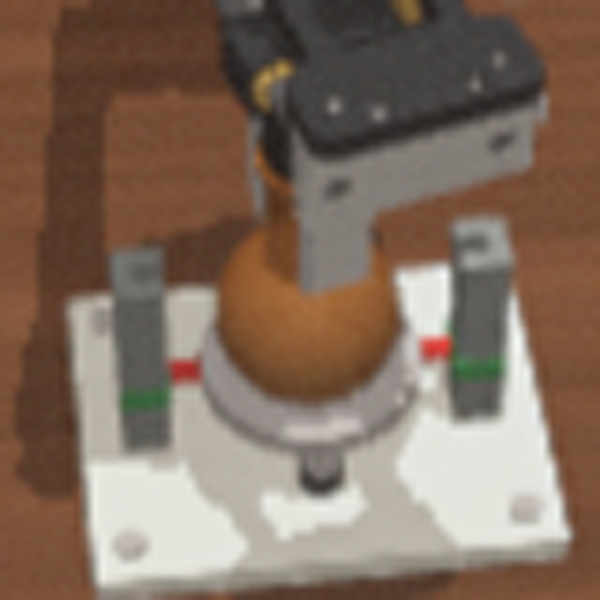

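View pics/w18.png

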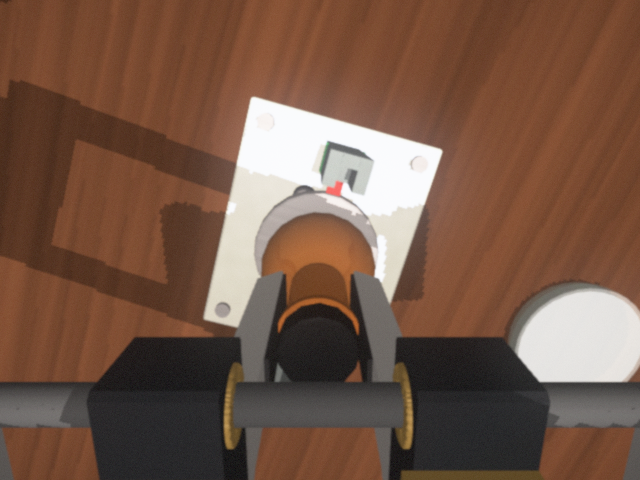

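Red pointers are at about (310,269.5) and (343,266.4) in the scene image. I'll cast these rays onto the cradle's mid-plane and compare them with the unloaded picture, where z must be 0.052.

```bash
python3 - <<'E'
from h import *
import pickle
ps=pickle.load(open('pics/w18.pkl','rb'))[1]
a=np.radians(4.7);n=np.array([np.cos(a),np.sin(a),0]);c0=np.array([.5885,.0308,0])
for f in ('pics/s14.png','pics/s18f.png'):
    im=cv2.imread(f).astype(int);m=((im[:,:,2]>im[:,:,1]+70)&(im[:,:,2]>im[:,:,0]+70)&(im[:,:,1]<90)).astype(np.uint8)
    for x0,x1 in ((300,318),(336,352)):
        o=np.zeros_like(m);o[250:280,x0:x1]=m[250:280,x0:x1];q=np.argwhere(o>0)
        if len(q)<3: print(f,'few',len(q));continue
        w=np.array([im[r,c,2]-im[r,c,1] for r,c in q]);v,u=(q*w[:,None]).sum(0)/w.sum()
        c,d=ray(ps,u,v);X=c+d*(n@(c0-c))/(n@d);print(f,len(q),round(u,1),round(v,1),X.round(4))
E
```

```text
pics/s14.png 7 308.8 265.4 [ 0.5919 -0.0101  0.0544]
pics/s14.png 5 343.2 262.3 [0.5851 0.0719 0.0543]
pics/s18f.png 10 309.2 268.9 [ 0.5918 -0.0095  0.0416]
pics/s18f.png 6 343.1 266.1 [0.5851 0.0722 0.0409]
```

All three estimates put the press in the band:
- **Pictures:** pointers moved down about 13 mm.
- **TCP travel:** about 13 mm since contact.
- **Force:** about 10 N, which gives roughly 14 mm.

I'll hold briefly and do a last check.

>>> step_arm(motion="0 0 0 0 0 0 0;0 0 0 0 0 0 0;0 0 0 0 0 0 0;0 0 0 0 0 0 0;0 0 0 0 0 0 0;0 0 0 0 0 0 0")

```text
time: 24.35
tool_pos: [0.5883, 0.0306, 0.1109]
ee_rot: [-0.25, 1.569, 0.094]
wrist_force: [-3.2, 1.5, 8.5]
width: 0.029
```

```bash
python3 - <<'E'
from h import *
plan([.5885,.0308,.11],np.radians(19.7))
s=snapshot('scene');cv2.imwrite('pics/s19.png',s[:,:,::-1])
E
```

```text
pos [0.5883 0.0306 0.1109] t 24.35 w 0.029 F [-3.2  1.5  8.5]
tool z yaw 19.711902951578352 tilt x [ 1.6e-03  2.0e-04 -1.0e+00]
world d [ 0.0002  0.0002 -0.0009] tool d cm (cur) [0.09 0.01 0.02] tool d cm (target frame) [0.09 0.01 0.02] rotvec [0.0002 0.0015 0.0004]
```

View pics/s19.png

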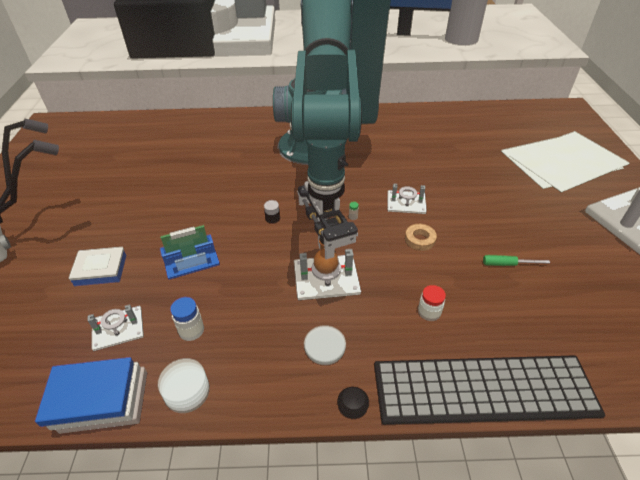

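The pose and force are steady. The plate stands in the rack at (187,245), the flask is pressed in the ring at (327,265), and the bystanders are unmoved. I'll hand in the job.

```bash
python3 -c "
from bench import robot
print(robot.close_job())"
```

```text
the job is handed in; nothing more can be done
None
```

I carried out the whole job and handed it in at about 24.4 s, with the flask still gripped and pressed down in the steel ring.

- **Plate:** I pulled it straight up out of the posts by its rail and stood it in the rack's middle slot. It touched at TCP height 0.0877, where 0.0878 was expected for the slot floor. After I let go, the pictures showed it upright in the slot.
- **Flask:** I took it from the cork ring, set it upright into the ring of the largest cradle and pressed it down.
- **Last checks:** The press reads about 13 mm from the pointers in the pictures and 13 mm from TCP travel. The wrist force of 8.5 N plus the flask's weight (about 10 N) suggests about 14–15 mm. All are inside the 10–18 mm band. Pose and force were steady over the last 0.6 s, and the bystanders looked unmoved.
- **What disagreed:**
  - The gripper closed to 29 mm on the flask, not the 26 mm neck. The finger faces apparently bear on the lip or stopper as well, and regripping 2 mm lower did not change that. The flask did not visibly slip when lifted or pressed.
  - My pointer heights carry a bias of about +2.4 mm, seen in the unloaded picture, so I used the difference between the two pictures.

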